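Tip the sharpening stone over onto its board

TASK

The two-grit sharpening stone lies on the table in front of the low white sharpening board, and its other side is wanted. Push the stone against the board's front edge until it tips up on edge and topples over onto the board with the side that was underneath facing up, then slide it on until it lies flat on the board with nothing overhanging the board's edges. Leave the other things where they are.

Things in the scene. Friction and masses are not known exactly. Their poses are not given: they have to be found in the camera images.
- board: Low white plastic board, fixed to the table: 110 mm deep (its x), 200 mm wide (its y), top 10 mm above the table. Origin at the centre of its underside; its x axis points away from the robot, give or take the board's turn, so its front edge, an upright face 10 mm high, is at x = -55 mm. Along its back edge stands a cleat 14 mm deep (x = 41 to 55 mm), 10 mm higher than the top. Its flat top is free from x = -55 to 41 mm.
- stone: Two-grit sharpening stone, a plain loose block 50 mm (its x) by 150 mm (its y) by 26 mm (its z), about 0.3 kg, brown on one broad side, grey on the other. Origin at the centre of the broad side that is underneath at the start; z points up then (so down at the end). Starts flat on the table, 15 to 45 mm clear of the board's front edge, its long sides within about 15 degrees of parallel to it.
- stone_center (a point): Centre of the stone's volume, 13 mm above the stone's origin at the start; axes as the stone's. The stone's faces grip well: squeezed with 10 to 15 N between a fingertip low on its near long side and the upper corner of the board's front, it can be swung up round that corner without slipping, until it stands on its long side (50 mm tall) on the board's brink. Tipping takes a few newtons; it slides under a light push.
- stone_end_a (a point): Centre of the stone's short end face at its y = +75 mm.
- stone_end_b (a point): Centre of the stone's short end face at its y = -75 mm.
- ramekin: Small open steel cup, 65 mm across and 37 mm high, on the table off the board's left (+y) side; a bystander. Origin at the centre of its foot. Further left (y above 0.33 m) stands a tall fixed meat slicer: come in from high up.
- jar: Spice jar, 47 mm across and 98 mm high, standing on the table off the board's right (-y) side; a bystander. Origin at the centre of its foot.
- hex_key: Black hex key, 114 mm long and 7 mm thick, lying on the table at the front right; a bystander. Origin at the centre of its underside.

How it is judged:
By the outcome, as a careful person would: the job done as asked, in the order asked, and still so for the second after the job is handed in, with the robot touching nothing.
It also fails if it takes over 67 s, if anything falls off the work surface, if the arm or the gripper's body presses on something with over 40 N, if the wrist force passes 120 N, or if a joint passes its speed limit or range.

ROBOT

A 6-joint arm with a two-finger parallel gripper is mounted at the origin on a cart in front of the work surface, level with it; the furniture and walls round the work are solid. World frame = base frame: x ahead of the robot, y to its left, z up, the work surface at z = 0. Lengths are in m, angles in degrees, forces in N, time in s.
With the tool pointing down it reaches from about 0.3 to 0.75 m from the base axis. Payload 8.5 kg.
Tool frame: the origin (TCP) lies midway between the tips of the shut fingers; the grasp point (between the pads) lies 19 mm behind it; z points along the fingers, y is the direction in which the jaws open and shut (so a half turn about z gives the same grasp; the last joint's range is limited). The gripper opens to 85 mm and grips with 20 to 120 N. Pads are 22 mm wide; open, the fingers measure 114 mm over their backs; the gripper's body (76 mm by 85 mm) begins 54 mm behind the grasp point. The pads swing forward as they close: fully open they stand 13 mm farther back than shut.
Start: joints at [56.878, 21.807, 74.336, -0, 83.858, -12.336], TCP at [0.195, 0.514, 0.231] pointing down, gripper open.
Joint ranges: [-178.18, 178.18], [-50.72, 133.34], [12.68, 142.11], [-81.47, 261.47], [9.98, 163.14], [-165.26, 165.26]. Speed limits (degrees/s): [136.94, 136.94, 180, 180, 180, 180].

INTERFACE

Orientations are given as a 3x3 rotation matrix whose columns are the frame's x, y, z axes.
In Python, from rig import env, eyes, close_job gives the robot as it stands.
- The arm moves only by the tool jog_arm, never from a script. Its argument "deltas" is one flat list of numbers, 7 for each row, row after row: the shift along the tool's x, y, z in units of 0.75 m (1.0 is 0.75 m), then the turn, a rotation vector about the tool's x, y, z in units of 180 degrees (1.0 is 180 degrees), then the gripper command: -1 is fully open, 1 is shut, values between are in proportion. In form: [dx, dy, dz, ax, ay, az, fingers, dx, dy, dz, ax, ay, az, fingers, ...]. A call has 1 to 12 rows; each row is the pose to reach, as a shift and turn from the pose commanded when the call began, along the tool's axes at that moment, turning the shorter way round; what a row does not reach only later rows make up. A row lasts 1/12 s, in which the tool goes at most 41.7 mm and 7.16 degrees, less where a joint would pass 70% of its speed; a pose out of reach is approached as far as the arm can. A call with a number of a shift or a turn outside -1 to 1 is refused whole. A call with a gripper value outside its range is refused whole. The fingers move at their own pace and stop on an object; "grip_force" is the grip in N (left out, the last holds). Time passes only in rows, so rows that repeat a pose let the fingers close. It gives the time, the measured TCP pose, the force and the opening at its end, in the units of the state.
- env.observe(): the state, without advancing time (a new reading comes with each control period).
- eyes.get_image(name): name is "side" or "top"; returns the picture (420x560x3 uint8, red, green, blue); there is no depth.
- eyes.camera_params(name): a dict with "intrinsics" (3x3 intrinsics, pixels), "k1" (the pictures are not rectified: a ray, as slopes to the right and down, at radius r is drawn at 1 + k1 r^2 times it, then the intrinsics apply), "R" (3x3) and "t" (3): a world point X has camera coordinates R X + t. Camera axes: x right, y down, z forward; pixel columns grow to the right and rows downward; lengths in m; the calibration is good to about 2 mm. A picture is of the moment at which its call begins. camera_params takes no time and is no camera call.
- close_job(): hands the job in, once; it reports no verdict.
The state is a dict: "time_s": time; "q": joint angles; "qvel": joint speeds; "joint_efforts": joint torques, N m; "position": TCP position; "tool_rot": TCP orientation; "ft_force": force on the tool from outside, world axes, zero at the start; "wrist_torque": the same for the moment, N m; "grip_width": finger opening in m.
Only numpy, scipy, OpenCV 4.12 (cv2) and the standard library are available. Lean on these libraries where they do the work, as an engineer would, in place of code of your own. Each camera call takes 0.05 s, during which the arm holds its last target.

## Working session

There is one attempt and no reset: what is moved stays moved. The work goes in short steps, Python scripts to look and compute and a tool call to move; the robot and the scene stay as the last step left them, time stands still between calls to the robot, and variables do not carry over. Pictures are saved under pics/ and viewed, and the job is handed in when it is done.

Besides the shell and the picture viewer there is one more tool, called after ">>>" as name(argument=value, ...) on one line, values as JSON. jog_arm: Moves the arm, as the interface text tells. Its arguments: {"type":"object","properties":{"deltas":{"type":"array"},"grip_force":{"type":"number"}},"required":["deltas"]}

```bash
ls; mkdir -p pics
python3 - <<'E'
from rig import env, eyes
import cv2
o=env.observe(); print(o)
for n in("side","top"):
    cv2.imwrite(f"pics/{n}0.png",eyes.get_image(n)[:,:,::-1])
    print(n,eyes.camera_params(n))
E
```

```text
pics
{'time_s': 0.0, 'q': array([ 5.68784078e+01,  2.18398217e+01,  7.43844027e+01, -3.34461273e-04,
        8.38571446e+01, -1.23343002e+01]), 'qvel': array([-0.02337112,  0.02423128,  0.04949817,  0.02527519, -0.01906634,
        0.10612081]), 'joint_efforts': array([ 9.86681789e-05, -4.48469174e+01, -2.31263298e+01, -2.72284269e-04,
        4.83468917e-03, -7.87560566e-05]), 'position': array([0.1950238 , 0.51395386, 0.23072479]), 'tool_rot': array([[-9.34904523e-01,  3.54898490e-01, -7.71137280e-04],
       [ 3.54899202e-01,  9.34903810e-01, -1.19257010e-03],
       [ 2.97697853e-04, -1.38861519e-03, -9.99998992e-01]]), 'ft_force': array([0.09667517, 0.34528112, 0.25309216]), 'wrist_torque': array([0.04851968, 0.02826455, 0.03718754]), 'grip_width': 0.08541807074646926}
side {'intrinsics': array([[386.6651219 ,   0.        , 281.70388177],
       [  0.        , 386.6651219 , 205.80665672],
       [  0.        ,   0.        ,   1.        ]]), 'k1': -0.01036664520387573, 'R': array([[ 0.98715941, -0.15960204, -0.00659494],
       [-0.10489593, -0.61655232, -0.78029487],
       [ 0.12047052,  0.7709672 , -0.62537703]]), 't': array([-0.54230921,  0.08148671,  0.84679953])}
top {'intrinsics': array([[545.86011862,   0.        , 289.74400701],
       [  0.        , 545.86011862, 215.07531838],
       [  0.        ,   0.        ,   1.        ]]), 'k1': -0.16279012888681707, 'R': array([[ 0.02384611, -0.99969112,  0.00700172],
       [-0.99632222, -0.02434116, -0.08215561],
       [ 0.08230067, -0.00501688, -0.99659492]]), 't': array([-0.00610446,  0.5572861 ,  1.16924223])}
```

View pics/side0.png

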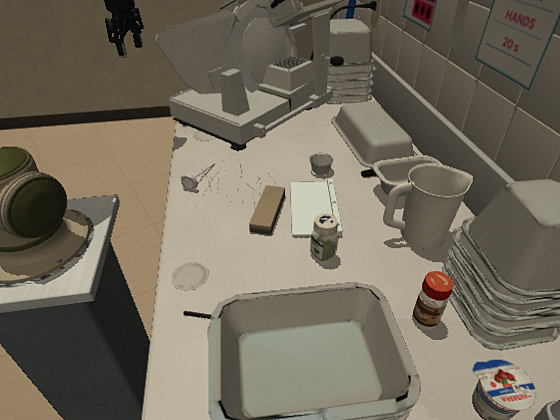

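View pics/top0.png

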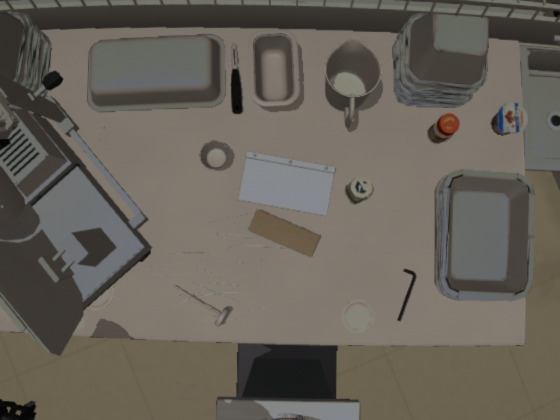

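The top view shows the brown stone at about (285,232), the board at (287,185) with its cleat on the upper edge, the ramekin at (216,156), and the jar at (360,188). The side view shows the stone at (267,210). I'll measure these next.

```bash
cat > h.py <<'E'
import numpy as np, cv2
from rig import env, eyes
def ray(n,uv):
    p=eyes.camera_params(n);K=p['intrinsics'];k=p['k1']
    d=np.array([(uv[0]-K[0,2])/K[0,0],(uv[1]-K[1,2])/K[1,1]]);s=d.copy()
    for _ in range(20): s=d/(1+k*(s@s))
    v=p['R'].T@np.r_[s,1]; c=-p['R'].T@p['t']; return c,v
def onplane(n,uv,z):
    c,v=ray(n,uv); return c+v*(z-c[2])/v[2]
def proj(n,X):
    p=eyes.camera_params(n);K=p['intrinsics'];c=p['R']@np.asarray(X)+p['t'];s=c[:2]/c[2]
    s=s*(1+p['k1']*(s@s)); return K[:2,:2]@s+K[:2,2]
def big(m,seed):
    n,l,st,ce=cv2.connectedComponentsWithStats(m.astype(np.uint8))
    return (l==l[seed[1],seed[0]]).astype(np.uint8)
E
python3 - <<'E'
from h import *
im=cv2.imread('pics/top0.png'); hsv=cv2.cvtColor(im,cv2.COLOR_BGR2HSV)
for p in [(285,232),(260,222),(287,185),(250,240),(290,161),(330,230)]: print(p,im[p[1],p[0]],hsv[p[1],p[0]])
v=cv2.resize(im[140:270,200:400],None,fx=4,fy=4,interpolation=cv2.INTER_NEAREST); cv2.imwrite('pics/topz.png',v)
s=cv2.imread('pics/side0.png');cv2.imwrite('pics/sidez.png',cv2.resize(s[140:280,220:380],None,fx=4,fy=4,interpolation=cv2.INTER_NEAREST))
E
```

```text
(285, 232) [ 70  90 105] [ 17  85 105]
(260, 222) [ 70  89 105] [ 16  85 105]
(287, 185) [142 137 134] [109  14 142]
(250, 240) [110 120 128] [ 17  36 128]
(290, 161) [102 103 112] [  3  23 112]
(330, 230) [112 122 131] [ 16  37 131]
```

View pics/topz.png

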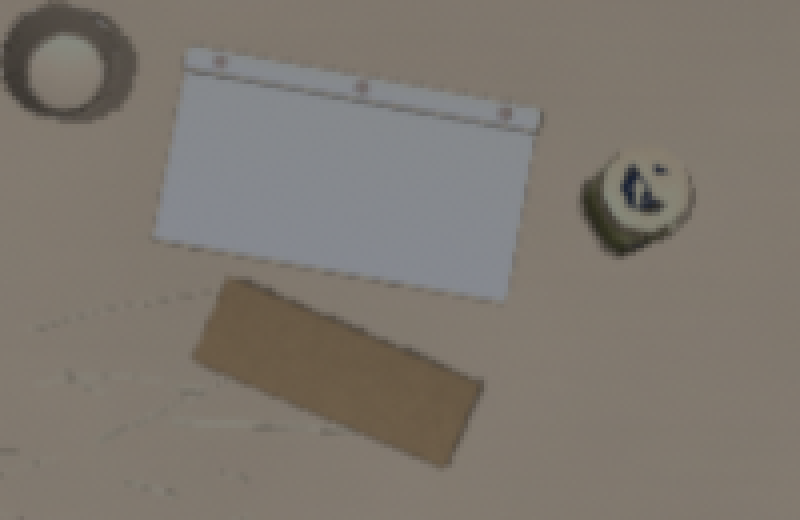

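View pics/sidez.png

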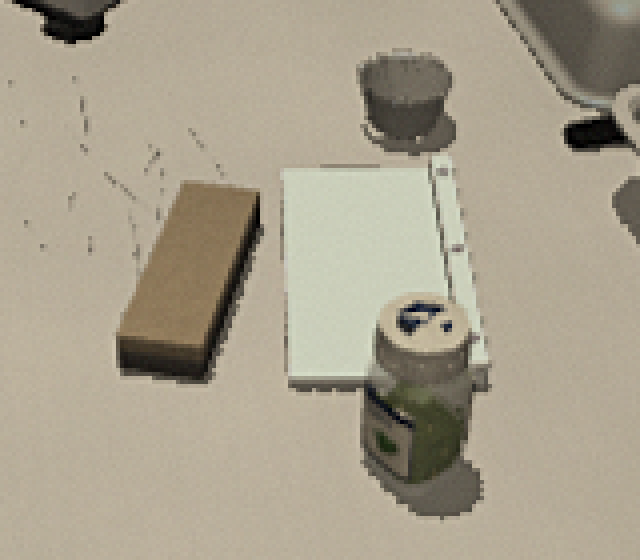

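The zoomed views show brown facing up and the stone turned more than the board. The gap is wider at the right (-y) end. Next I'll fit rectangles on the planes.

```bash
cat >> h.py <<'E'
def rect(n,m,z):
    c=max(cv2.findContours(m,cv2.RETR_EXTERNAL,cv2.CHAIN_APPROX_NONE)[0],key=cv2.contourArea)[:,0]
    P=np.array([onplane(n,u,z)[:2] for u in c.astype(float)])
    r=cv2.minAreaRect((P*1000).astype(np.float32))
    return r,cv2.boxPoints(r)
E
python3 - <<'E'
from h import *
im=cv2.imread('pics/top0.png').astype(int); B,G,R=im[...,0],im[...,1],im[...,2]
st=big((R-B>25)&(R<125),(285,232)); print(st.sum(),rect('top',st,.026))
bd=big((B-R>=-3)&(B>110),(287,195)); print(bd.sum(),rect('top',bd,.010))
s=cv2.imread('pics/side0.png').astype(int)
h=cv2.cvtColor(s.astype(np.uint8),cv2.COLOR_BGR2HSV); print(s[205,267],s[190,285],s[205,310])
B,G,R=s[...,0],s[...,1],s[...,2]
st=big((R-B>35)&(R<155),(267,205)); print(st.sum(),rect('side',st,.026))
# board front-top corners by hand from zooms
for n,uv in [('top',(238.5,199.5)),('top',(326.5,214.5)),('top',(334,173)),('top',(246,157)),('side',(290.5,182)),('side',(292.3,234))]: print(n,uv,onplane(n,uv,.010))
for n,uv,z in [('top',(360+1.5,188-1.5),.098),('side',(325,218),.098),('side',(321,165),.037),('top',(217,156),.0)]: print(n,onplane(n,uv,z))
E
```

```text
1550 (((518.761474609375, 20.091102600097656), (149.14154052734375, 49.154964447021484), 68.2021255493164), array([[468.25067 , -40.021385],
       [513.89105 , -58.27427 ],
       [569.2723  ,  80.20359 ],
       [523.6319  ,  98.456474]], dtype=float32))
4277 (((629.4508666992188, 17.4306640625), (199.27232360839844, 109.63330078125), 80.97734069824219), array([[559.6871  , -72.37601 ],
       [667.9638  , -89.56926 ],
       [699.21466 , 107.237335],
       [590.9379  , 124.43059 ]], dtype=float32))
[ 88 118 136] [149 167 178] [188 207 203]
835 (((518.4985961914062, 17.421600341796875), (150.7471160888672, 49.452247619628906), 68.4308853149414), array([[467.79486 , -43.584015],
       [513.7842  , -61.76381 ],
       [569.20233 ,  78.427216],
       [523.213   ,  96.60701 ]], dtype=float32))
top (238.5, 199.5) [0.59017652 0.12158754 0.01      ]
top (326.5, 214.5) [ 0.56160126 -0.07392354  0.01      ]
top (334, 173) [ 0.65477799 -0.08904415  0.01      ]
top (246, 157) [0.68602215 0.10802456 0.01      ]
side (290.5, 182) [0.59180714 0.11905029 0.01      ]
side (292.3, 234) [ 0.56066811 -0.07631842  0.01      ]
top [ 0.61384428 -0.13890581  0.098     ]
side [ 0.61389971 -0.13494922  0.098     ]
side [0.67756175 0.14407179 0.037     ]
top [0.68879983 0.17442635 0.        ]
```

```bash
cat >> h.py <<'E'
from scipy.spatial.transform import Rotation as Ro
BC=np.array([.6288,.0160]); BY=-9.0
c,s_=np.cos(np.radians(BY)),np.sin(np.radians(BY)); BM=np.array([[c,-s_],[s_,c]])
def b2w(x,y): return BC+BM@np.array([x,y])
def w2b(p): return BM.T@(np.asarray(p)[:2]-BC)
def rows(wps,start=None,yaw=None,bf=True):
    """wps (board x,y,z or world); pose relative to commanded start (pos) ; yaw target of tool y about board y"""
    o=env.observe(); R=o['tool_rot']; p0=o['position'] if start is None else np.asarray(start)
    if bf and start is not None: p0=np.r_[b2w(*p0[:2]),p0[2]]
    t=np.radians(BY+(yaw or 0)); y=np.array([-np.sin(t),np.cos(t),0]); z=np.array([0,0,-1.]); T=np.c_[np.cross(y,z),y,z]
    rv=Ro.from_matrix(R.T@T).as_rotvec()/np.pi
    for w in wps:
        w=np.r_[b2w(*w[:2]),w[2]] if bf else np.asarray(w)
        print(np.round(R.T@(w-p0)/.75,4).tolist(),np.round(rv,4).tolist(), 'mm',np.linalg.norm(w-p0)*1000)
E
python3 - <<'E'
from h import *
rows([(.20,.28,.25),np.r_[b2w(-.178,-.013),.12]],bf=False)
print(b2w(-.178,-.013), w2b((.5187,.019)))
E
```

```text
[-0.1169, -0.2893, -0.0253] [-0.0004, -0.0001, -0.0655] mm 234.8097597868078
[-0.5476, -0.4807, 0.1482] [-0.0004, -0.0001, -0.0655] mm 557.6959724106335
[0.45095783 0.03100539] [-0.10921379 -0.01426037]
```

>>> jog_arm(deltas=[-0.117,-0.289,-0.025,0,0,-0.0655,-1,-0.117,-0.289,-0.025,0,0,-0.0655,-1,-0.117,-0.289,-0.025,0,0,-0.0655,-1,-0.117,-0.289,-0.025,0,0,-0.0655,-1,-0.117,-0.289,-0.025,0,0,-0.0655,-1,-0.117,-0.289,-0.025,0,0,-0.0655,-1,-0.548,-0.481,0.148,0,0,-0.0655,-1,-0.548,-0.481,0.148,0,0,-0.0655,-1,-0.548,-0.481,0.148,0,0,-0.0655,-1,-0.548,-0.481,0.148,0,0,-0.0655,-1,-0.548,-0.481,0.148,0,0,-0.0655,-1,-0.548,-0.481,0.148,0,0,-0.0655,-1])

```text
time_s: 1.1
position: [0.3677, 0.1132, 0.1633]
tool_rot: [[-0.988, 0.157, 0.0], [0.157, 0.988, 0.0], [-0.0, 0.0, -1.0]]
ft_force: [0.0, 0.9, 0.5]
grip_width: 0.0854
```

Run:
```python
from h import *
rows([(-.178,-.013,.12),(-.178,-.013,.012)]); o=env.observe(); print(o['position'],o['time_s'],w2b(o['position']))
```

```text
[-0.1268, -0.0908, 0.0578] [0.0, 0.0, -0.0002] mm 124.74942285418658
[-0.1268, -0.0908, 0.2018] [0.0, 0.0, -0.0002] mm 191.27307544922004
[0.36770141 0.1131846  0.16332857] 1.1 [-0.27308705  0.05514328]
```

>>> jog_arm(deltas=[-0.127,-0.091,0.058,0,0,0,-1,-0.127,-0.091,0.058,0,0,0,-1,-0.127,-0.091,0.058,0,0,0,-1,-0.127,-0.091,0.1,0,0,0,-1,-0.127,-0.091,0.15,0,0,0,-1,-0.127,-0.091,0.18,0,0,0,-1,-0.127,-0.091,0.202,0,0,0,-1,-0.127,-0.091,0.202,0,0,0,-1,-0.127,-0.091,0.202,0,0,0,-1])

```text
time_s: 1.85
position: [0.45, 0.0328, 0.0123]
tool_rot: [[-0.988, 0.156, -0.002], [0.156, 0.988, 0.0], [0.002, 0.0, -1.0]]
ft_force: [0.3, -0.3, 0.2]
grip_width: 0.0854
```

Run:
```python
from h import *
o=env.observe(); print(o['position'],o['time_s'],w2b(o['position']),o['ft_force'])
for n in("side","top"): cv2.imwrite(f"pics/{n}1.png",eyes.get_image(n)[:,:,::-1])
a=cv2.imread('pics/side1.png')[110:290,180:420];b=cv2.imread('pics/top1.png')[130:310,180:420]
cv2.imwrite('pics/c1.png',np.vstack([cv2.resize(x,(400,300)) for x in(a,b)]))
```

```text
[0.45001292 0.0327511  0.01228339] 1.85 [-0.17920637 -0.0114236 ] [ 0.34397905 -0.33460964  0.16522172]
```

View pics/c1.png

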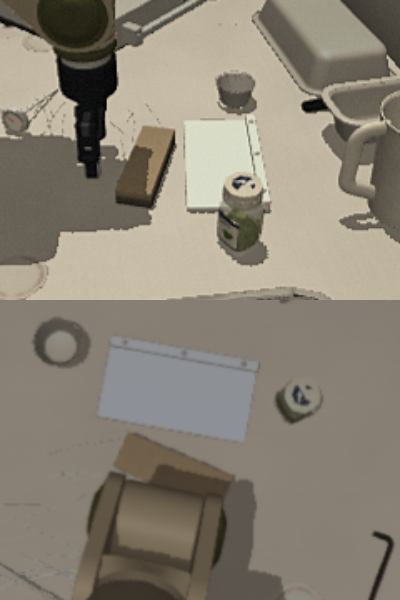

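>>> jog_arm(deltas=[0,0,0.016,0,0,0,-1,-0.008,0,0.016,0,0,0,-1,-0.016,0,0.016,0,0,0,-1,-0.022,0,0.016,0,0,0,-1,-0.028,0,0.016,0,0,0,-1,-0.034,0,0.016,0,0,0,-1,-0.04,0,0.016,0,0,0,-1,-0.046,0,0.016,0,0,0,-1,-0.052,0,0.016,0,0,0,-1,-0.052,0,0.016,0,0,0,-1])

```text
time_s: 2.78
position: [0.4898, 0.0264, 0.0005]
tool_rot: [[-0.988, 0.156, 0.001], [0.156, 0.988, -0.0], [-0.001, 0.0, -1.0]]
ft_force: [0.4, 0.5, 0.3]
grip_width: 0.0855
```

```bash
cat > look.py <<'E'
import sys
from h import *
k=sys.argv[1]
o=env.observe(); print(o['position'],o['time_s'],w2b(o['position']),o['ft_force'])
for n in("side","top"): cv2.imwrite(f"pics/{n}{k}.png",eyes.get_image(n)[:,:,::-1])
a=cv2.imread(f'pics/side{k}.png')[150:270,220:360];b=cv2.imread(f'pics/top{k}.png')[140:260,210:350]
cv2.imwrite(f'pics/c{k}.png',np.hstack([cv2.resize(x,(400,343),interpolation=cv2.INTER_CUBIC) for x in(a,b)]))
E
python3 look.py 2
```

```text
[0.48979583 0.02638277 0.00054897] 2.7833 [-0.13891702 -0.0114901 ] [0.43526298 0.46636497 0.32326699]
```

View pics/c2.png

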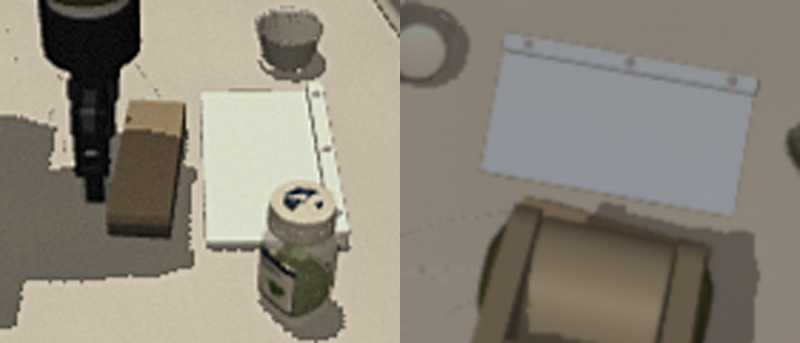

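>>> jog_arm(deltas=[-0.006,0,0,0,0,0,-1,-0.009,0.002,0,0,0,0,-1,-0.012,0.005,0,0,0,0,-1,-0.015,0.008,0,0,0,0,-1,-0.018,0.011,0,0,0,0,-1,-0.021,0.014,0,0,0,0,-1,-0.024,0.017,0,0,0,0,-1,-0.027,0.02,0,0,0,0,-1,-0.027,0.02,0,0,0,0,-1])

```text
time_s: 3.63
position: [0.5117, 0.0386, 0.0005]
tool_rot: [[-0.988, 0.156, 0.001], [0.156, 0.988, 0.0], [-0.001, 0.0, -1.0]]
ft_force: [0.3, -0.2, 0.1]
grip_width: 0.0853
```

```bash
python3 look.py 3
```

```text
[0.51174995 0.03864799 0.00053705] 3.6333 [-0.11915189  0.00405849] [ 0.30606858 -0.18230664  0.13710371]
```

View pics/c3.png

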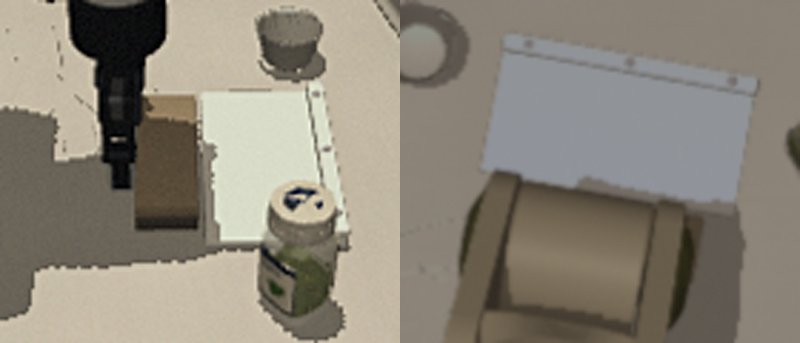

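Run:
```python
from h import *
for uv in [(289,225.5),(289,184),(267.5,225.5)]: print(w2b(onplane('side',uv,.026)))
```

```text
[-0.06000153 -0.09169588]
[-0.05719678  0.06467499]
[-0.10712597 -0.09119548]
```

>>> jog_arm(deltas=[0.008,0,0,0,0,0,-1,0.008,-0.021,0,0,0,0,-1,0.008,-0.021,0,0,0,0,-1,0.002,-0.021,0,0,0,0,-1,-0.002,-0.021,0,0,0,0,-1,-0.004,-0.021,0,0,0,0,-1,-0.005,-0.021,0,0,0,0,-1,-0.006,-0.021,0,0,0,0,-1,-0.006,-0.021,0,0,0,0,-1])

```text
time_s: 4.48
position: [0.5131, 0.0223, 0.0004]
tool_rot: [[-0.988, 0.156, -0.0], [0.156, 0.988, 0.0], [0.0, 0.0, -1.0]]
ft_force: [-1.9, 1.2, 1.0]
grip_width: 0.0855
```

>>> jog_arm(deltas=[-0.0015,0,0,0,0,0,-1,-0.0015,0,0,0,0,0,-1])

```text
time_s: 4.65
position: [0.5144, 0.0219, 0.0005]
tool_rot: [[-0.988, 0.156, 0.0], [0.156, 0.988, 0.0], [-0.0, 0.0, -1.0]]
ft_force: [-1.7, 0.9, 0.1]
grip_width: 0.0851
```

>>> jog_arm(deltas=[-0.0015,0,0,0,0,0,-1,-0.003,0,0,0,0,0,-1,-0.003,0,0,0,0,0,-1])

```text
time_s: 4.9
position: [0.5144, 0.0219, 0.0003]
tool_rot: [[-0.988, 0.156, -0.005], [0.156, 0.988, 0.001], [0.005, -0.0, -1.0]]
ft_force: [-9.7, 0.3, 6.4]
grip_width: 0.0852
```

```bash
python3 look.py 4
```

```text
[5.14440228e-01 2.18819275e-02 3.43121645e-04] 4.9 [-0.11387195 -0.0120803 ] [-9.65183586  0.31193271  6.39129991]
```

View pics/c4.png

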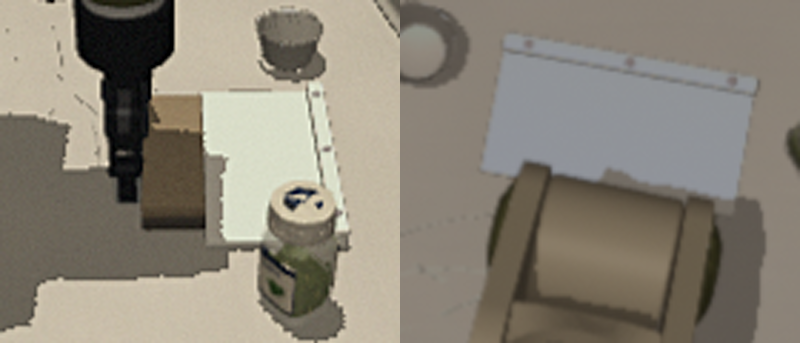

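>>> jog_arm(deltas=[-0.0012,0,-0.0027,0,0,0,-1,-0.0015,0,-0.0055,0,0,0,-1,-0.002,0,-0.0082,0,0,0,-1,-0.0026,0,-0.0109,0,0,0,-1,-0.0026,0,-0.0109,0,0,0,-1])

```text
time_s: 5.42
position: [0.5165, 0.0215, 0.0084]
tool_rot: [[-0.988, 0.156, -0.005], [0.156, 0.988, 0.001], [0.005, -0.0, -1.0]]
ft_force: [-6.7, 1.6, 1.2]
grip_width: 0.0853
```

```bash
python3 look.py 5
```

```text
[0.51650351 0.02154231 0.00838784] 5.4167 [-0.11178094 -0.01209297] [-6.73792393  1.57141134  1.20136375]
```

View pics/c5.png

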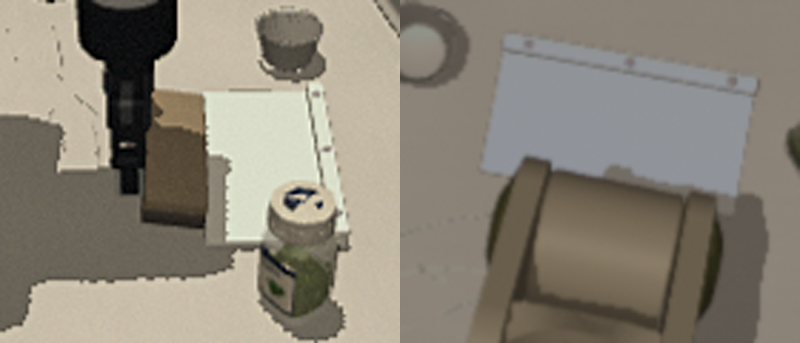

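>>> jog_arm(deltas=[-0.002,0,-0.0015,0,0,0,-1,-0.0031,0,-0.0046,0,0,0,-1,-0.004,0,-0.007,0,0,0,-1,-0.005,0,-0.0096,0,0,0,-1,-0.0062,0,-0.012,0,0,0,-1,-0.0075,0,-0.0143,0,0,0,-1,-0.0088,0,-0.0165,0,0,0,-1,-0.0103,0,-0.0188,0,0,0,-1,-0.0103,0,-0.0188,0,0,0,-1])

```text
time_s: 6.27
position: [0.5237, 0.0204, 0.0228]
tool_rot: [[-0.988, 0.156, -0.006], [0.156, 0.988, 0.001], [0.006, -0.0, -1.0]]
ft_force: [-11.0, 1.3, 7.2]
grip_width: 0.0852
```

```bash
python3 look.py 6
```

```text
[0.52370144 0.02041235 0.02275954] 6.2667 [-0.10449486 -0.01208301] [-11.00822737   1.32432154   7.16889637]
```

View pics/c6.png

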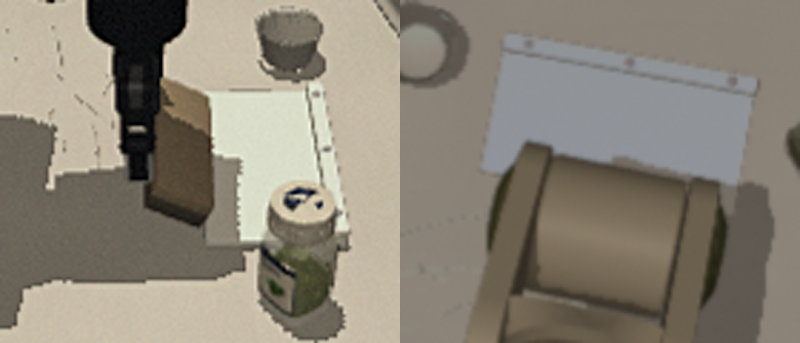

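>>> jog_arm(deltas=[-0.0014,0,-0.003,0,0,0,-1,-0.0029,0,-0.0057,0,0,0,-1,-0.0046,0,-0.0078,0,0,0,-1,-0.0064,0,-0.0099,0,0,0,-1,-0.0083,0,-0.0118,0,0,0,-1,-0.0103,0,-0.0137,0,0,0,-1,-0.0124,0,-0.0154,0,0,0,-1,-0.0145,0,-0.0171,0,0,0,-1,-0.0145,0,-0.0171,0,0,0,-1])

```text
time_s: 7.12
position: [0.5367, 0.0183, 0.0361]
tool_rot: [[-0.988, 0.156, -0.0], [0.156, 0.988, 0.0], [0.0, 0.0, -1.0]]
ft_force: [-5.7, 1.6, 5.1]
grip_width: 0.0857
```

```bash
python3 look.py 7
```

```text
[0.53673886 0.01834404 0.03608587] 7.1167 [-0.09129441 -0.01208635] [-5.71325096  1.61522426  5.06787035]
```

View pics/c7.png

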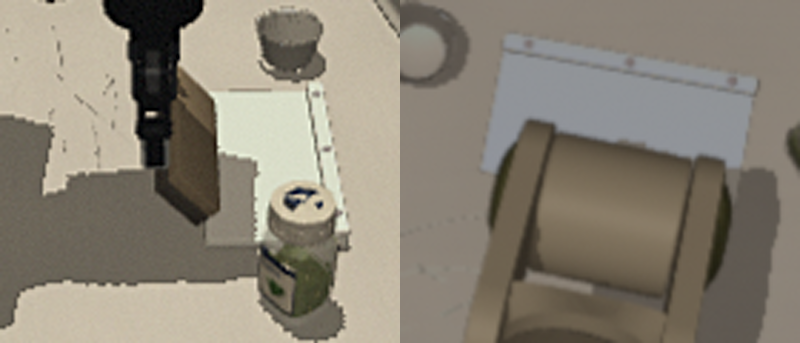

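>>> jog_arm(deltas=[-0.002,0,0.0008,0,0,0,-1,-0.0038,0,-0.0002,0,0,0,-1,-0.0057,0,-0.0014,0,0,0,-1,-0.008,0,-0.0027,0,0,0,-1,-0.0103,0,-0.004,0,0,0,-1,-0.0103,0,-0.004,0,0,0,-1])

```text
time_s: 7.72
position: [0.5441, 0.0172, 0.0403]
tool_rot: [[-0.988, 0.156, 0.0], [0.156, 0.988, -0.0], [-0.0, -0.0, -1.0]]
ft_force: [-10.0, 2.2, 19.4]
grip_width: 0.0856
```

```bash
python3 look.py 8
```

```text
[0.54411324 0.01718079 0.04030541] 7.7167 [-0.08382884 -0.01208167] [-9.97743241  2.1874128  19.44387374]
```

View pics/c8.png

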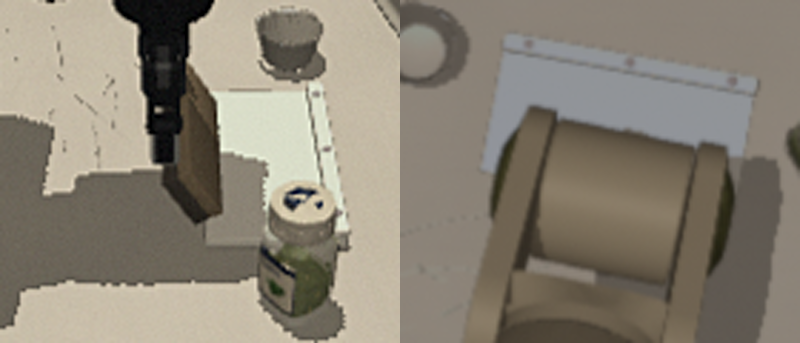

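>>> jog_arm(deltas=[-0.0027,0,-0.0018,0,0,0,-1,-0.0053,0,-0.0032,0,0,0,-1,-0.008,0,-0.0041,0,0,0,-1,-0.0107,0,-0.0049,0,0,0,-1,-0.0107,0,-0.0049,0,0,0,-1])

```text
time_s: 8.23
position: [0.5537, 0.0156, 0.0443]
tool_rot: [[-0.988, 0.156, 0.004], [0.156, 0.988, -0.001], [-0.004, 0.0, -1.0]]
ft_force: [-4.9, 1.7, 16.7]
grip_width: 0.0854
```

```bash
python3 look.py 9
```

```text
[0.55368186 0.0156421  0.04428121] 8.2333 [-0.07413732 -0.01210456] [-4.88259374  1.71005381 16.72862055]
```

View pics/c9.png

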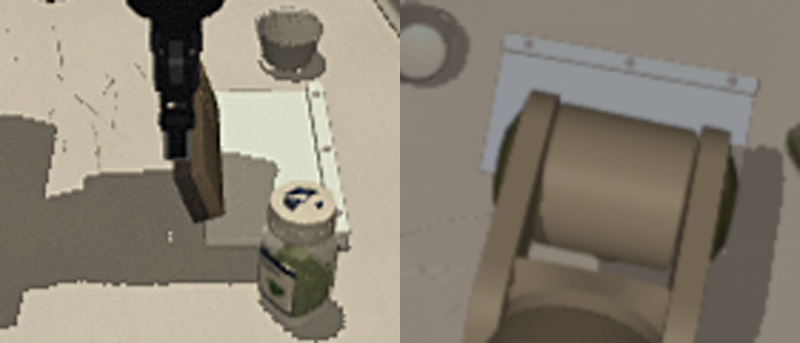

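>>> jog_arm(deltas=[-0.0026,0,-0.0009,0,0,0,-1,-0.0052,0,-0.0016,0,0,0,-1,-0.008,0,-0.0021,0,0,0,-1,-0.0107,0,-0.0025,0,0,0,-1,-0.0107,0,-0.0025,0,0,0,-1])

```text
time_s: 8.75
position: [0.5624, 0.0143, 0.0461]
tool_rot: [[-0.988, 0.157, 0.006], [0.157, 0.988, -0.001], [-0.006, 0.0, -1.0]]
ft_force: [-1.8, 1.0, 14.3]
grip_width: 0.0857
```

```bash
python3 look.py 10
```

```text
[0.56238608 0.01425609 0.04612662] 8.75 [-0.06532345 -0.01211186] [-1.75906889  1.0478754  14.2985661 ]
```

View pics/c10.png

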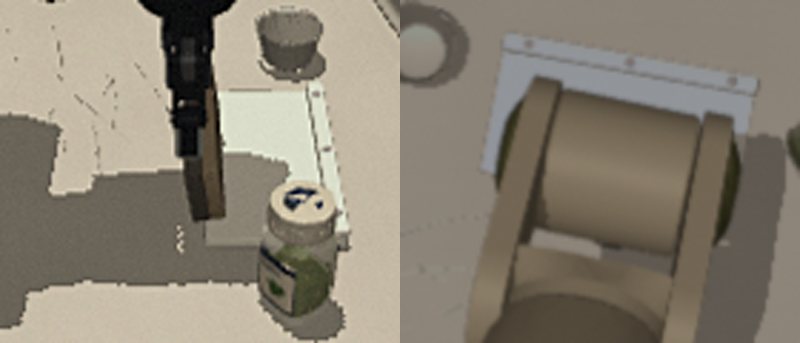

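Working well; the stone is at about 80°. Next I'll bring it fully upright.

>>> jog_arm(deltas=[-0.0027,0,-0.0003,0,0,0,-1,-0.0053,0,-0.0004,0,0,0,-1,-0.008,0,-0.0004,0,0,0,-1,-0.0107,0,-0.0003,0,0,0,-1,-0.0125,0,0,0,0,0,-1,-0.0125,0,0,0,0,0,-1])

```text
time_s: 9.35
position: [0.5702, 0.0131, 0.0469]
tool_rot: [[-0.988, 0.156, 0.003], [0.156, 0.988, -0.001], [-0.003, -0.0, -1.0]]
ft_force: [-10.3, 2.8, 24.9]
grip_width: 0.085
```

```bash
python3 look.py 11
```

```text
[0.57021009 0.01306505 0.04691903] 9.35 [-0.05740944 -0.0120643 ] [-10.30323595   2.7530139   24.86831103]
```

View pics/c11.png

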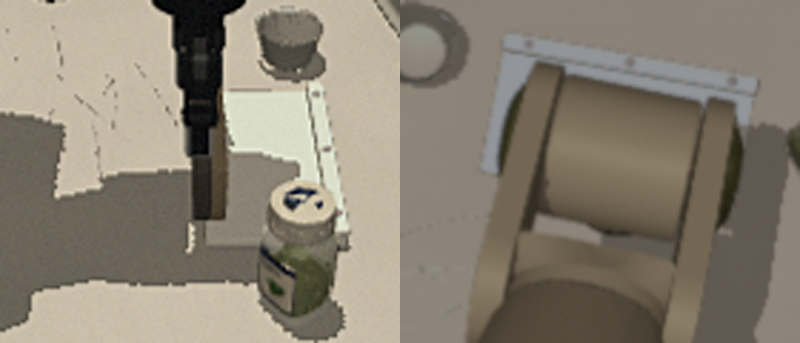

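>>> jog_arm(deltas=[0.001,0,-0.005,0,0,0,-1,0.001,0,-0.015,0,0,0,-1,0.001,0,-0.03,0,0,0,-1,0.03,0,-0.03,0,0,0,-1,0.06,0,-0.03,0,0,0,-1,0.06,0,-0.03,0,0,0,-1])

```text
time_s: 9.95
position: [0.5221, 0.0208, 0.0667]
tool_rot: [[-0.988, 0.156, -0.003], [0.156, 0.988, 0.0], [0.003, 0.0, -1.0]]
ft_force: [0.3, 0.8, -0.5]
grip_width: 0.0851
```

```bash
python3 look.py 12
```

```text
[0.52205006 0.02083904 0.06674013] 9.95 [-0.10619267 -0.01191991] [ 0.33942837  0.80938687 -0.53608897]
```

View pics/c12.png

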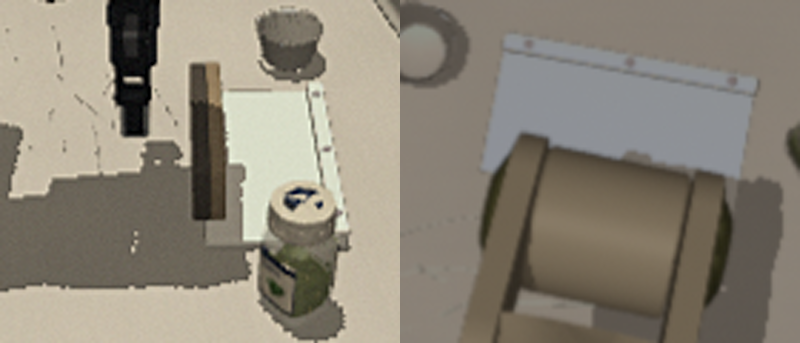

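>>> jog_arm(deltas=[0,0,0.041,0,0,0,-1,0,0,0.041,0,0,0,-1,-0.025,0,0.041,0,0,0,-1,-0.038,0,0.041,0,0,0,-1,-0.046,0,0.041,0,0,0,-1,-0.053,0,0.041,0,0,0,-1,-0.06,0,0.041,0,0,0,-1,-0.067,0,0.041,0,0,0,-1])

```text
time_s: 10.72
position: [0.5751, 0.0122, 0.0362]
tool_rot: [[-0.988, 0.156, 0.0], [0.156, 0.988, -0.0], [-0.0, -0.0, -1.0]]
ft_force: [-0.1, -0.3, -0.1]
grip_width: 0.0854
```

```bash
python3 look.py 13
```

```text
[0.57506191 0.01219485 0.03615786] 10.7167 [-0.05248123 -0.01216479] [-0.11837206 -0.26012572 -0.11750991]
```

View pics/c13.png

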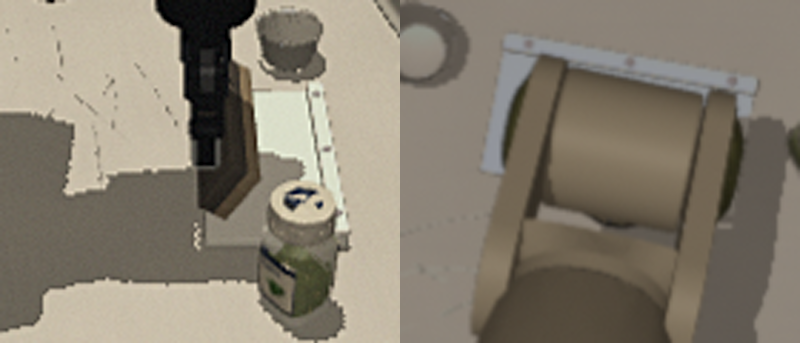

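>>> jog_arm(deltas=[-0.006,0,0,0,0,0,-1,-0.01,0,0,0,0,0,-1,-0.01,0,0,0,0,0,-1,-0.01,0,0,0,0,0,-1,-0.01,0,0,0,0,0,-1])

```text
time_s: 11.23
position: [0.5819, 0.0111, 0.0359]
tool_rot: [[-0.988, 0.156, -0.0], [0.156, 0.988, 0.0], [0.0, 0.0, -1.0]]
ft_force: [0.9, -0.2, 0.6]
grip_width: 0.0856
```

```bash
python3 look.py 14
```

```text
[0.58190293 0.01113092 0.03587983] 11.2333 [-0.04555799 -0.01214545] [ 0.89855792 -0.17743061  0.61473507]
```

View pics/c14.png

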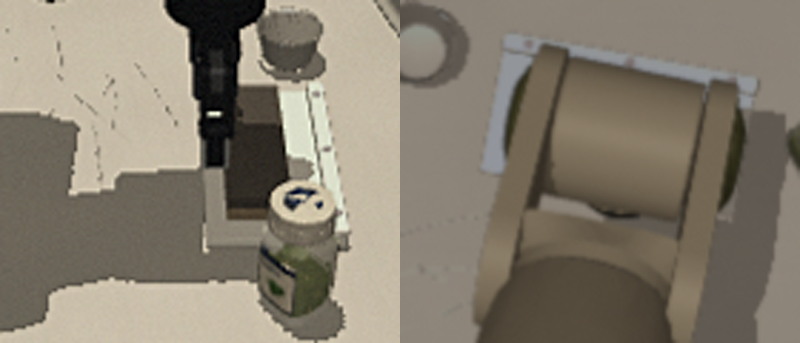

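>>> jog_arm(deltas=[0.03,0,-0.03,0,0,0,-1,0.08,0,-0.03,0,0,0,-1,0.13,0,-0.03,0,0,0,-1,0.17,0,-0.03,0,0,0,-1,0.17,0,-0.03,0,0,0,-1])

```text
time_s: 11.75
position: [0.4502, 0.0325, 0.0582]
tool_rot: [[-0.988, 0.156, -0.006], [0.156, 0.988, 0.001], [0.006, 0.0, -1.0]]
ft_force: [0.3, 1.1, -0.9]
grip_width: 0.0853
```

```bash
python3 look.py 15
```

```text
[0.45019038 0.03248094 0.05822685] 11.75 [-0.17898883 -0.01166267] [ 0.33971203  1.10527245 -0.91021758]
```

View pics/c15.png

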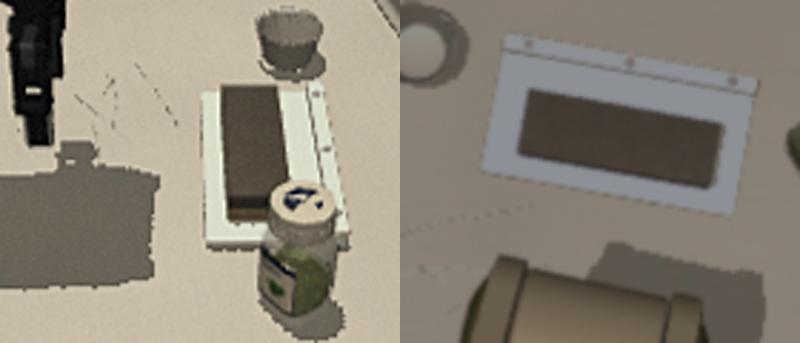

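```bash
cat > meas.py <<'E'
import sys
from h import *
im=cv2.imread(sys.argv[1])
st=big(im.max(2)<85,(288,185) ); r,b=rect('top',st,.036); print(st.sum(),r)
print([np.round(w2b(p/1000)*1000,1).tolist() for p in b])
E
python3 meas.py pics/top15.png
```

```text
1570 ((614.6404418945312, 15.973743438720703), (147.811279296875, 50.50040817260742), 81.02777862548828)
[[-39.2, -76.2], [11.3, -76.1], [11.2, 71.7], [-39.3, 71.7]]
```

>>> jog_arm(deltas=[-0.05,0,0,0,0,0,-1,-0.1,0,0.01,0,0,0,-1,-0.135,0,0.04,0,0,0,-1,-0.15,0,0.064,0,0,0,-1,-0.157,0,0.064,0,0,0,-1,-0.163,0,0.064,0,0,0,-1,-0.168,0,0.064,0,0,0,-1,-0.173,0,0.064,0,0,0,-1,-0.178,0,0.064,0,0,0,-1,-0.182,0,0.064,0,0,0,-1,-0.182,0,0.064,0,0,0,-1])

```text
time_s: 12.77
position: [0.5916, 0.0096, 0.0112]
tool_rot: [[-0.988, 0.156, 0.002], [0.156, 0.988, -0.0], [-0.002, -0.0, -1.0]]
ft_force: [-0.1, 0.7, 0.1]
grip_width: 0.0856
```

>>> jog_arm(deltas=[0.03,0,0,0,0,0,-1,0.06,0,-0.03,0,0,0,-1,0.11,0,-0.07,0,0,0,-1,0.16,0,-0.11,0,0,0,-1,0.19,0,-0.13,0,0,0,-1,0.19,0,-0.13,0,0,0,-1])

```text
time_s: 13.27
position: [0.4467, 0.033, 0.1116]
tool_rot: [[-0.988, 0.155, 0.003], [0.155, 0.988, -0.001], [-0.003, -0.0, -1.0]]
ft_force: [0.9, 0.6, 0.4]
grip_width: 0.0856
```

```bash
python3 look.py 16; python3 meas.py pics/top16.png
```

```text
[0.44672536 0.03302539 0.11155909] 13.2667 [-0.18249636 -0.01166697] [0.87360159 0.64693541 0.37564133]
1566 ((625.5743408203125, 14.290534973144531), (147.9051055908203, 50.41919708251953), 81.00425720214844)
[[-28.1, -76.1], [22.3, -76.1], [22.3, 71.8], [-28.1, 71.8]]
```

View pics/c16.png

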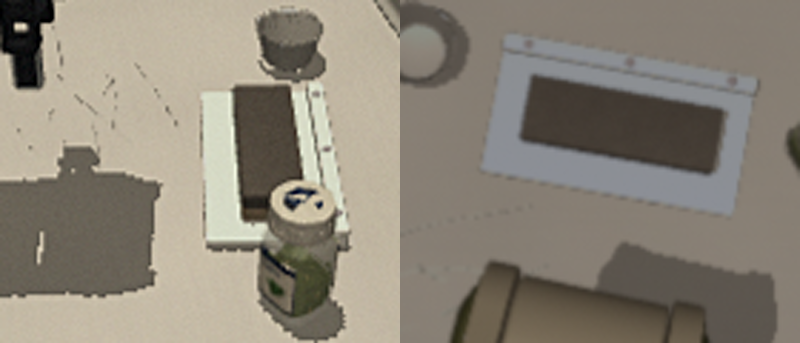

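View pics/top16.png

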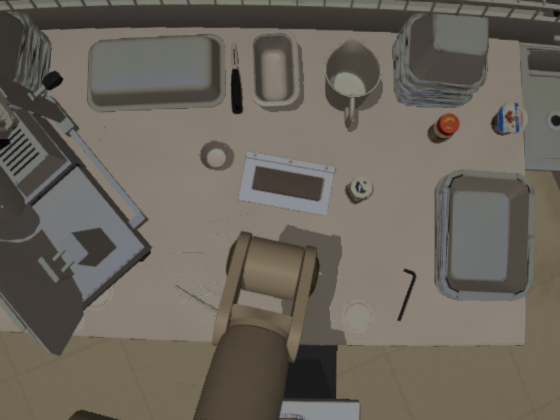

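The stone lies flat at (288,184) in the top view with its dark grey side up. It's well inside the board: x -28 to 22 mm, y -76 to 72 mm. The ramekin, jar and hex key look where they were, and the arm is clear.

```bash
python3 -c "
from rig import close_job
print(close_job())"
```

```text
the job is handed in; nothing more can be done
None
```

The stone is flipped: it lies flat on the board with its grey side up and nothing overhanging. I handed the job in at about 13.3 s of the 67 s allowed.

**What I did:** I used the open fingers as a fork to square the stone to the board and press it against the front edge. I swung it up round that corner, mostly at 8 to 22 N and 27 N at most, until it stood on its long side. Then I pushed it over onto the board and slid it about 11 mm further on.

**Last checks:**
- **Position:** in the board's frame the stone covers x from -28 to +22 mm (free area -55 to 41) and y from -76 to +72 mm (board ±100). It is parallel to the board to within the measuring error.
- **Bystanders:** the ramekin, jar and hex key look unmoved in the last top picture, judged by eye and not re-measured.
- **Arm:** it is clear of everything and reads about zero force.

**What came out differently:**
- **Sideways shift:** I tried to carry the stone about 15 mm left while pushing, and the picture then put it still about 13 mm right of centre. I accepted that, but it ended only about 2 mm right of centre, so that reading from the side camera was probably off.
- **Final slide:** it went about 4 mm further than I planned, with no harm done.

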